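Load the sensor cartridge under the reader's leaf spring

TASK

Load the sensor cartridge into the reader dock without grasping it: with a fingertip on its ribbed thumb rest press it firmly down on the sprung bed, keep pressing and slide it under the bridge and its leaf spring until its nose is fully home against the end stop. Then push the keeper arm round by its post until it stands fully across behind the cartridge, and take the hand away. Never lift or carry the cartridge, and leave the other things on the bench where they are.

Things in the scene. Friction and masses are not known exactly. Their poses are not given: they have to be found in the camera images.
- dock: Fixed reader dock: grey housing 206 x 100 mm, channel along its top, steel bridge across it, grey hump at the far end. Origin on the bench, z up; +x = direction the cartridge slides in, from the open mouth (x -124 mm) to the hump (x 59 to 82, top z 50). A wing on the left (+y, to y 72, x -124 to -38, top z 20) carries the keeper. All dock x, y, z below are in this frame, mm.
- cartridge: Loose white cartridge, 0.12 kg, 104 (x) x 64 (y) mm, lying in the channel on the bed, nose 2 to 17 mm short of the bridge. Origin under its middle; +x to the nose (x +52), tail x -52. From x -18 forward it is 17 mm high with a glass window; behind, the ribbed thumb rest is 10 mm high, so an upright step 7 mm high at x -18 faces backward for a fingertip to push. Home: origin at dock x +7, y 0.
- thumb_rest (a point): Middle of the top of the cartridge's ribbed thumb rest (34 x 64 mm), 13 mm behind the step: the place for the fingertip. 37 mm above the bench at the start, 31 mm with the bed bottomed; at home it is at dock x -24. The guide tops beside it are lower (z 30); the open keeper post stands at least 38 mm left of the centre line.
- cartridge_nose (a point): Middle of the cartridge's front face, 8 mm above its underside.
- bridge_lip (a point): Middle of the lower front edge of the steel bridge (dock x 5 to 17, underside z 40, top z 47). On the raised bed the cartridge's front is 4 mm too high and strikes it; pressed down more than 4 mm (the bed bottoms at 6) it passes under.
- dock_stop (a point): Middle of the end stop: the face of the hump that the nose comes to rest against (dock x 59, z 28).
- bed (a joint): How far the sprung bed (slick aluminium floor of the channel, 56 mm wide, dock x -117 to 57) is pressed down, m: 0 raised (top z 27), 0.006 bottomed (top z 21). It pushes up with 4 N raised, 1 N more per mm, 10 N bottomed. The channel is 66 mm wide between guides with tops at z 30: the left one begins at x -44, the right one at x -120.
- keeper (a joint): Angle of the keeper, rad: flat steel arm 10 mm wide, z 24 to 30, on an upright pivot. 0: points straight back along the dock (-x). Turns anticlockwise seen from above to its stop at 1.571: then it points across the channel (-y), 2 mm behind the tail of a cartridge that is home; one that is far out blocks it. Stays where it is left; about 1 N at the post turns it. Starts at 0 to 0.3.
- keeper_pivot (a point): Keeper's pivot axis, dock x -52, y +56, at the arm's top (z 30).
- keeper_post (a point): Keeper's upright finger post, 10 mm diameter, z 30 to 50, 44 mm from the pivot; this point is on its axis at z 44.
- timer: Bystander: lab timer 62 x 64 x 20 mm. Origin under its centre.
- tube50: Bystander: standing 50 ml tube, 34 mm diameter, 100 mm high. Origin under its centre.
- bottle_small: Bystander: small bottle, 41 mm diameter, 78 mm high. Origin under its centre.
- label_roll: Bystander: label roll, 64 mm diameter, 26 mm high. Origin under its centre.
- leaf: Steel leaf spring 36 mm wide, rooted in the bridge (origin, dock x 15, z 43), sloping down in the direction of insertion to a rolled end at x 46, lowest point z 34 when free. It yields upward: 2.5 N at first touch, 1 N more per mm. It holds a cartridge that is home about 5 mm down. Sliding under it takes about 5 to 12 N forward.

How it is judged:
On the way:
1. the cartridge has been slid in under the leaf spring to within 5 mm of the end stop with the bed held down, before the keeper is swung across (x of cartridge_nose in the frame of dock above 0.054 m and value of joint bed above 0.003 m and value of joint keeper below 1 rad), for 0.1 s.
At the end, for the whole second after the job is handed in: The cartridge lies at rest with its nose within 2.5 mm of the end stop, straight in the channel within 0.06 rad, held down by the leaf spring (leaf presses on it with over 2 N and the bed is down by more than 3 mm), and the keeper stands across behind it (over 1.47 rad) (x of cartridge_nose in the frame of dock above 0.0565 m and value of joint bed above 0.003 m and contact force between leaf and cartridge above 2 N and angle between the x axis of cartridge and the x axis of dock, either way round below 0.06 rad and value of joint keeper above 1.47 rad and linear speed of cartridge below 0.01 m/s); the robot touches nothing.
It fails at once if the cartridge is lifted or carried (its underside more than 8 mm above the raised bed) (z of cartridge in the frame of dock above 0.035 m).
It fails at once if the cartridge is tipped up (more than 0.3 rad) (angle between cartridge's own z axis and vertical above 0.3 rad).
It fails at once if a bystander is moved by more than 20 mm (distance of any of timer, tube50, bottle_small, label_roll from where it was at the start of the episode above 0.02 m).
It also fails if it takes over 45 s, if anything falls off the work surface, if the arm or the gripper's body presses on something with over 40 N, if the wrist force passes 120 N, or if a joint passes its speed limit or range.

ROBOT

A 7-joint arm with a two-finger parallel gripper is mounted at the origin on a cart in front of the work surface, level with it; the furniture and walls round the work are solid. World frame = base frame: x ahead of the robot, y to its left, z up, the work surface at z = 0. Lengths are in m, angles in rad, forces in N, time in s.
With the tool pointing down it reaches from about 0.35 to 0.9 m from the base axis. Payload 19.9 kg.
Tool frame: the origin (TCP) lies between the finger pads; the fingertips stand 19 mm ahead of it and the grasp point (between the pads) is the TCP; z points along the fingers, y is the line along which they close (so a half turn about z gives the same grasp; the last joint's range is limited). The gripper opens to 94 mm and grips with 3 to 60 N. Pads are 16 mm wide; open, the fingers measure 119 mm over their backs; the gripper's body (75 mm by 177 mm) begins 78 mm behind the grasp point.
Start: joints at [-1.254, 0.417, -0.01, 1.614, 0.005, 1.111, -0.053], TCP at [0.219, 0.585, 0.191] pointing down, gripper open.
Joint ranges: [-2.81, 2.81], [-0.39, 2.02], [-1.27, 1.25], [0.06, 2.57], [-1.19, 4.33], [0.19, 2], [-2.82, 2.82]. Speed limits (rad/s): [1.89, 1.89, 2.39, 2.39, 3.01, 3.01, 3.01].

INTERFACE

Orientations are given as a 3x3 rotation matrix whose columns are the frame's x, y, z axes.
In Python, from rig import robot gives the robot as it stands. Calls block until the motion is done:
- robot.move_ptp(position, orientation): joint-space move of the TCP to a pose.
- robot.move_linear(position, velocity=0.15, frame=None, threshold=None): straight line of the TCP; frame=None keeps the orientation; velocity is the mean speed in m/s. With threshold (N) it stops when the force on the tool has changed by that much, and returns True; else False.
- robot.goto_joints(angles): joint-space move.
- robot.gripper_to(opening): finger opening in m; the grip force is fixed at half the most; returns when the fingers have stopped.
- robot.pause(seconds).
- robot.ik(position, orientation): joint angles nearest the present ones, or None.
- robot.get_state(): the state.
- robot.grab_frame(name): name is "side" or "top"; returns the picture (480x640x3 uint8, red, green, blue); there is no depth.
- robot.camera_info(name): a dict with "fx", "fy", "cx", "cy" (pixels), "rvec" (rotation vector, rad) and "tvec" (3), from world to camera coordinates, as OpenCV has them. Camera axes: x right, y down, z forward; pixel columns grow to the right and rows downward; lengths in m; the calibration is good to about 2 mm. A picture is of the moment at which its call begins. camera_info takes no time and is no camera call.
A pose or a line that the arm cannot do raises robot.PlanningError and nothing moves.
- robot.sign_off(): hands the job in; it is judged then, once.
The state is a dict: "time": time; "qpos": joint angles; "joint_vel": joint speeds; "effort": joint torques, N m; "ee_pos": TCP position; "tool_rot": TCP orientation; "force": force on the tool from outside, world axes, zero at the start; "moment": the same for the moment, N m; "opening": finger opening in m; "grasp_force": force on a finger pad.
Only numpy, scipy, OpenCV 4.12 (cv2) and the standard library are available. Lean on these libraries where they do the work, as an engineer would, in place of code of your own. Each camera call takes 0.05 s, during which the arm holds its last target. There are 200 camera calls.

## Working session

There is one attempt and no reset: what is moved stays moved. The work goes in short steps, each a Python script; the robot and the scene stay as the last script left them, time stands still between calls to the robot, and variables do not carry over. Pictures are saved under pics/ and viewed, at most 10 in all, crops included, and the job is handed in when it is done.

```bash
mkdir -p pics; python3 - <<'E'
from rig import robot
import cv2
for n in("top","side"):
    cv2.imwrite(f"pics/{n}0.png",robot.grab_frame(n)[:,:,::-1]); print(robot.camera_info(n))
s=robot.get_state();print(s['time'],s['ee_pos'],s['tool_rot'],s['opening'])
E
```

```text
{'fx': 558.0025090939134, 'fy': 558.0025090939134, 'cx': 326.6033857938883, 'cy': 249.95031263313612, 'rvec': array([ 2.16379538, -2.12425002,  0.19439735]), 'tvec': array([-0.00372266,  0.56656243,  1.14130197])}
{'fx': 588.1503457177639, 'fy': 588.1503457177639, 'cx': 325.9711603264611, 'cy': 225.90498577502035, 'rvec': array([ 2.08963182,  1.7132408 , -0.44413133]), 'tvec': array([-0.12086987, -0.44441395,  1.56116587])}
0.1 [0.21938031 0.58486495 0.19010223] [[-9.36329170e-01  3.51123368e-01 -2.57957124e-04]
 [ 3.51123441e-01  9.36328600e-01 -1.03988728e-03]
 [-1.23596091e-04 -1.06425159e-03 -9.99999426e-01]] 0.09391457765019608
```

View pics/top0.png

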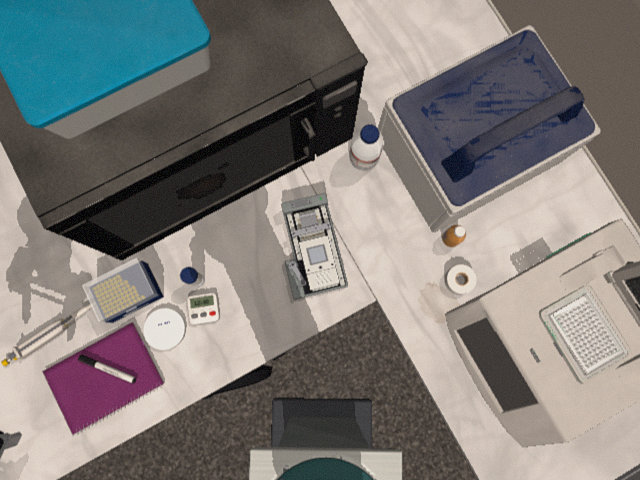

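View pics/side0.png

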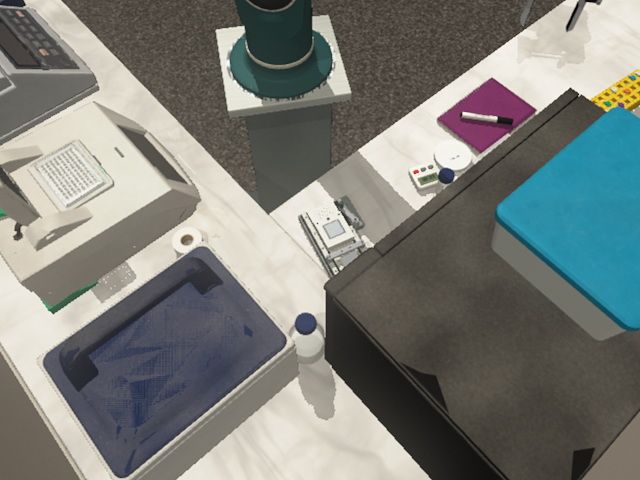

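The dock is at about (315,248) in the top view, its hump up at (305,200) and its mouth down at (320,295). The keeper is on the left at (297,275). In the side view it is at (335,235). I'll enlarge both.

```bash
python3 - <<'E'
import cv2
a=cv2.imread("pics/top0.png")[180:310,265:365]; cv2.imwrite("pics/tc.png",cv2.resize(a,None,fx=4.6,fy=4.6,interpolation=cv2.INTER_CUBIC))
b=cv2.imread("pics/side0.png")[185:285,285:395]; cv2.imwrite("pics/sc.png",cv2.resize(b,None,fx=6,fy=6,interpolation=cv2.INTER_CUBIC))
E
```

```text
(no output)
```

View pics/tc.png

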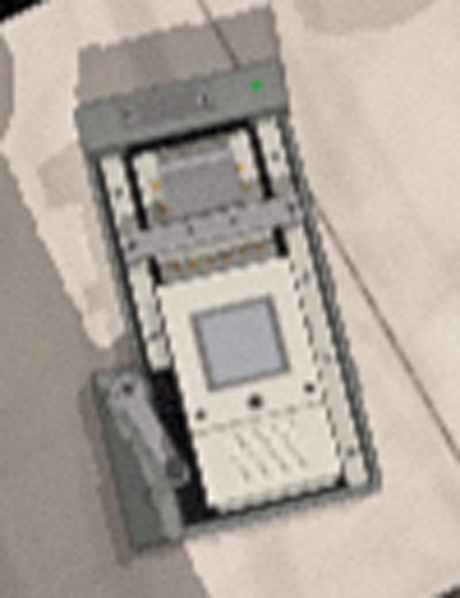

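View pics/sc.png

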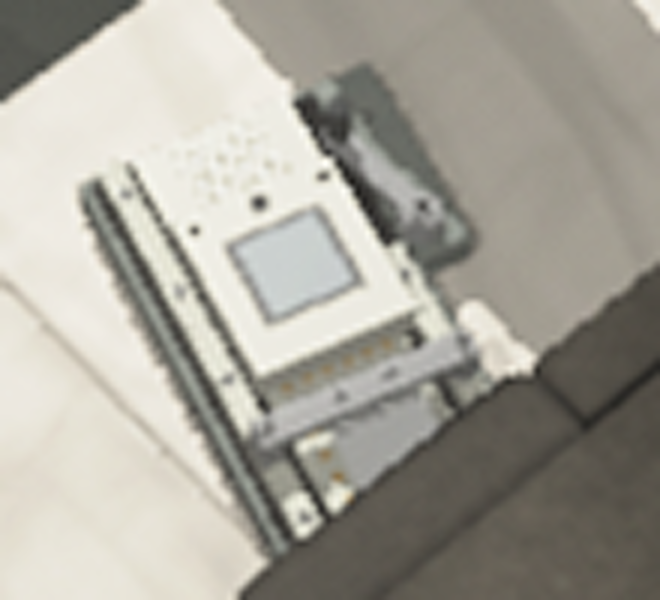

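The crops show these points (crop px):
- **Top crop:** pivot (125,385), post top about (178,466), wing corners (93,372) and (135,548), mouth right corner (380,488), hump (75,108)/(275,62), cartridge step holes (200,415), (256,402) and (310,388), tail (210,510)/(342,480).
- **Side crop:** pivot (424,205), wing corners (472,240)/(370,65), step holes (194,230), (259,203) and (323,175).

Next I'll fit the pose.

```bash
cat > fit.py <<'E'
import numpy as np,cv2
from rig import robot
from scipy.optimize import least_squares
C={n:robot.camera_info(n) for n in("top","side")}
OFF={"top":((265,180),4.6),"side":((285,185),6.)}
def proj(n,P):
    c=C[n];K=np.array([[c['fx'],0,c['cx']],[0,c['fy'],c['cy']],[0,0,1]])
    return cv2.projectPoints(np.array(P,float).reshape(-1,1,3),c['rvec'],c['tvec'],K,None)[0][:,0]
def pix(n,uv): o,s=OFF[n]; return (np.array(uv)+.5)/s-.5+np.array(o)
def world(p,P):
    P=np.array(P)/1000.; c,s=np.cos(p[2]),np.sin(p[2])
    return np.c_[p[0]+c*P[:,0]-s*P[:,1],p[1]+s*P[:,0]+c*P[:,1],P[:,2]]
E
python3 - <<'E'
from fit import *
obs=[("top",(125,385),(-52,56,30)),("top",(93,372),(-38,72,20)),("top",(135,548),(-124,72,20)),("top",(380,488),(-124,-50,20)),
("top",(75,108),(82,50,50)),("top",(275,62),(82,-50,50)),
("side",(424,205),(-52,56,30)),("side",(472,240),(-38,72,20)),("side",(370,65),(-124,72,20)),("side",(85,185),(-124,-50,20))]
def res(p): return np.concatenate([proj(n,world(p,[P]))[0]-pix(n,uv) for n,uv,P in obs])
r=least_squares(res,[.5,0,.2],loss='soft_l1'); p=r.x
print(p); print(np.c_[res(p).reshape(-1,2)].round(1).tolist()); np.save("dock.npy",p)
for n in C: print(n,"cam pos",-cv2.Rodrigues(C[n]['rvec'])[0].T@C[n]['tvec'])
# back-project pixels to plane z, in dock frame
def bp(n,uv,z):
    f=lambda q:proj(n,world(p,[[q[0],q[1],z]]))[0]-pix(n,uv)
    return least_squares(f,[0,0],x_scale=10).x.round(1)
for n,uv,z,l in [("top",(200,415),44,"holeL step"),("top",(256,402),44,"hole mid"),("top",(310,388),44,"holeR"),("top",(210,510),27,"tailL"),("top",(342,480),27,"tailR"),
("top",(160,290),44,"noseL"),("top",(290,258),44,"noseR"),("top",(178,466),50,"post"),("top",(133,262),47,"bridge nearL"),("top",(300,222),47,"bridge nearR"),
("side",(194,230),44,"holeR"),("side",(259,203),44,"hole mid"),("side",(323,175),44,"holeL"),("side",(330,100),50,"post"),("side",(262,375),44,"noseR"),("side",(415,303),44,"noseL")]: print(l,n,bp(n,uv,z))
E
```

```text
[0.60171508 0.03874222 0.26153769]
[[0.6, 0.8], [-0.9, -0.2], [-0.8, 0.1], [1.0, -0.5], [-0.7, -0.9], [1.0, -1.6], [-0.2, 0.5], [1.0, -0.9], [-0.0, -1.4], [-1.5, -0.9]]
top cam pos [0.37311223 0.02561841 1.21807553]
side cam pos [ 1.15709714 -0.11962227  1.13849414]
holeL step top [-73.9  26.5]
hole mid top [-74.2  -0. ]
holeR top [-73.9 -25.8]
tailL top [-116.1   32.2]
tailR top [-117.2  -30.8]
noseL top [-12.7  30.6]
noseR top [-12.4 -31.6]
post top [-95.1  41.9]
bridge nearL top [ 2.6 39.7]
bridge nearR top [  2.5 -40.1]
holeR side [-73.1 -26.3]
hole mid side [-72.8  -0.4]
holeL side [-73.1  25.5]
post side [-97.2  40.5]
noseR side [-10.  -30.6]
noseL side [-11.8  30.8]
```

```bash
python3 - <<'E'
from fit import *
p=np.load("dock.npy")
OFF["top"]=((0,0),1.)
def w(uv,z):
    f=lambda q:proj("top",[[q[0],q[1],z]])[0]-np.array(uv)
    return least_squares(f,[.5,0]).x.round(3)
for uv,z in [((122,257),0),((220,205),0),((318,157),0),((312,80),.25),((45,225),.25),((366,62),.25),((190,275),.1),((203,308),.02),((165,328),.02)]: print(uv,z,w(uv,z))
d=p[2]
for q in [(-94,0),(-19,0)]:
    print(q,world(p,[(*q,50)]))
    for s in(1,-1): print('body ends along dock y',world(p,[(q[0]+37,s*88,130)]),'along x',world(p,[(q[0]+88,s*37,130)]))
def R(a): c,s=np.cos(a),np.sin(a); return np.array([[c,s,0],[s,-c,0],[0,0,-1]])
for a,q in [(d+np.pi,(-94,0)),(d+np.pi/2,(-94,0)),(d-np.pi/2,(-94,0)),(d+np.pi,(-19,0)),(d-.62+np.pi,(-114,56)),(d-.62+np.pi,(-62,18))]:
    P=world(p,[(*q,60)])[0]; print(q,round(a,2),robot.ik(P,R(a)))
E
```

```text
(122, 257) 0 [0.55  0.454]
(220, 205) 0 [0.671 0.246]
(318, 157) 0 [0.788 0.029]
(312, 80) 0.25 [0.851 0.042]
(45, 225) 0.25 [0.567 0.505]
(366, 62) 0.25 [ 0.89  -0.057]
(190, 275) 0.1 [0.501 0.281]
(203, 308) 0.02 [0.44  0.268]
(165, 328) 0.02 [0.397 0.345]
(-94, 0) [[0.51091169 0.01443699 0.05      ]]
body ends along dock y [[0.52389962 0.10901137 0.13      ]] along x [[0.58635217 0.07293258 0.13      ]]
body ends along dock y [[ 0.56940728 -0.06100349  0.13      ]] along x [[0.60548607 0.00144906 0.13      ]]
(-19, 0) [[0.5833612  0.03382946 0.05      ]]
body ends along dock y [[0.59634913 0.12840384 0.13      ]] along x [[0.65880168 0.09232505 0.13      ]]
body ends along dock y [[ 0.6418568  -0.04161102  0.13      ]] along x [[0.67793559 0.02084153 0.13      ]]
(-94, 0) 3.4 [-0.3609879   0.4063697   0.32878228  2.01321368 -0.18825069  0.75050391
  1.91346824]
(-94, 0) 1.83 [-0.51959304  0.43582346  0.52595265  2.01818086 -0.31100088  0.76506393
  0.45419042]
(-94, 0) -1.31 [-0.9094359   0.66195737  1.08327133  2.02837103 -0.75212751  0.91879435
 -2.29418511]
(-19, 0) 3.4 [-0.29763257  0.5101255   0.24118624  1.82996027 -0.16014746  0.82035223
  1.85586614]
(-114, 56) 2.78 [-0.50071954  0.36279616  0.3590061   2.08435962 -0.18922226  0.72468627
  1.1914557 ]
(-62, 18) 2.78 [-0.42385527  0.45316709  0.36197778  1.94747584 -0.22245353  0.77924298
  1.27617254]
```

```bash
cat >> fit.py <<'E'
p=np.load("dock.npy"); D=p[2]
def R(a): c,s=np.cos(a),np.sin(a); return np.array([[c,s,0],[s,-c,0],[0,0,-1]])
def W(x,y,tip): return world(p,[(x,y,tip+19)])[0]   # dock mm, fingertip height mm
def dockpos():
    s=robot.get_state(); e=s['ee_pos']; c,n=np.cos(D),np.sin(D); dx,dy=e[0]-p[0],e[1]-p[1]
    f=s['force']; return dict(t=round(s['time'],2),xyz=np.round([1e3*(c*dx+n*dy),1e3*(-n*dx+c*dy),1e3*e[2]-19],1),F=np.round([c*f[0]+n*f[1],-n*f[0]+c*f[1],f[2]],1))
E
python3 - <<'E'
from fit import *
robot.gripper_to(0.0)
robot.move_ptp([.35,.38,.23],R(D+np.pi))
robot.move_ptp(W(-94,0,90),R(D+np.pi))
robot.move_linear(W(-94,0,45),.15); print(dockpos())
print(robot.move_linear(W(-94,0,28),.02,threshold=3.5)); print(dockpos())
cv2.imwrite("pics/t1.png",cv2.resize(robot.grab_frame("top")[180:310,265:365,::-1],None,fx=4.6,fy=4.6,interpolation=cv2.INTER_CUBIC))
cv2.imwrite("pics/s1.png",cv2.resize(robot.grab_frame("side")[185:285,285:395,::-1],None,fx=6,fy=6,interpolation=cv2.INTER_CUBIC))
print(robot.get_state()['opening'])
E
```

```text
{'t': 4.48, 'xyz': array([-93.8,   0.4,  45.3]), 'F': array([-0.9,  0.1,  0.8])}
False
{'t': 5.48, 'xyz': array([-93.9,  -0. ,  28.1]), 'F': array([-0.4, -0.3,  0.2])}
0.0006431947206024611
```

View pics/s1.png

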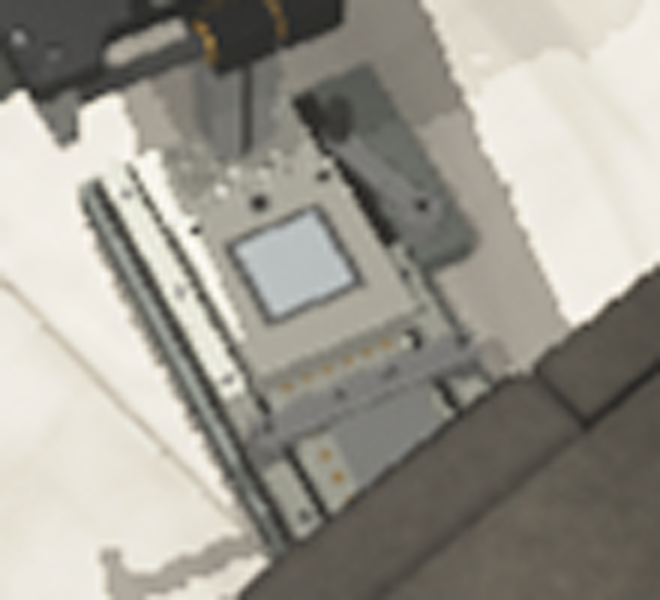

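The side view shows the closed fingertip ending near crop (237,155), above the rest's rear part. The reading shows no contact, so I'll check where the tip should project.

```bash
python3 - <<'E'
from fit import *
for z in (28,37,45):
  for x in(-102,-94,-86):
    q=proj("side",world(p,[(x,0,z)]))[0]; t=proj("top",world(p,[(x,0,z)]))[0]
    print(z,x,((q+.5-[285,185])*6-.5).round(),((t+.5-[265,180])*4.6-.5).round())
E
```

```text
28 -102 [224. 163.] [270. 464.]
28 -94 [234. 180.] [266. 447.]
28 -86 [244. 197.] [262. 431.]
37 -102 [224. 150.] [270. 462.]
37 -94 [234. 167.] [266. 445.]
37 -86 [244. 184.] [262. 428.]
45 -102 [224. 139.] [271. 460.]
45 -94 [234. 156.] [266. 443.]
45 -86 [244. 173.] [262. 426.]
```

View pics/t1.png

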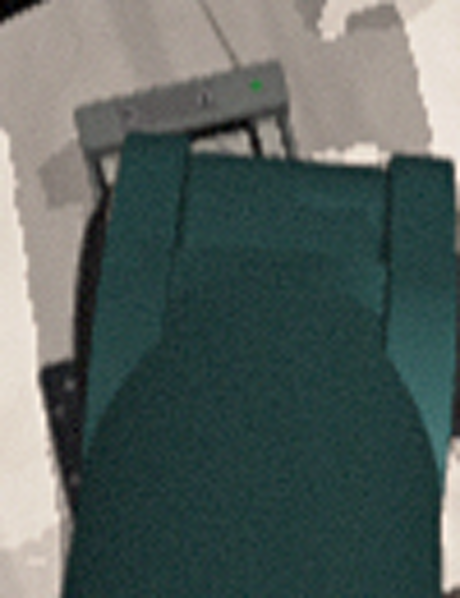

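The top view is blocked by the arm. In the side view the real tip sits about 10–17 mm higher than computed (closed fingers), so I'll go on down with the force guard.

```bash
python3 - <<'E'
from fit import *
print(robot.move_linear(W(-94,0,6),.015,threshold=3)); print(dockpos())
cv2.imwrite("pics/s2.png",cv2.resize(robot.grab_frame("side")[185:285,285:395,::-1],None,fx=6,fy=6,interpolation=cv2.INTER_CUBIC))
E
```

```text
False
{'t': 7.2, 'xyz': array([-94. ,   0. ,   6.1]), 'F': array([ 0.3,  0.5, -0. ])}
```

View pics/s2.png

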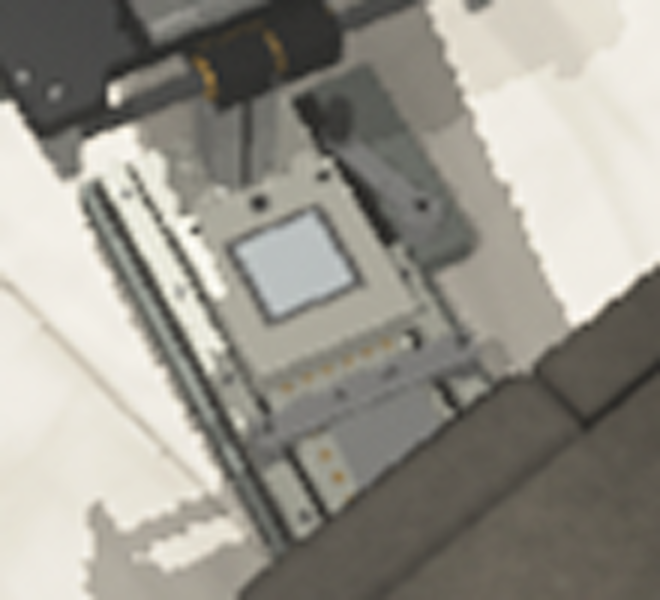

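The tip is now at crop (242,185), which matches its front edge at x -86, z 37. It's about to touch, so I'll continue down.

```bash
python3 - <<'E'
from fit import *
print(robot.move_linear(W(-94,0,-8),.012,threshold=3)); print(dockpos())
s=robot.move_linear(W(-94,0,-20),.012,threshold=13); print(s,dockpos())
E
```

```text
True
{'t': 7.77, 'xyz': array([-94. ,   0. ,   2.4]), 'F': array([-0.2,  0.2,  4. ])}
True {'t': 8.55, 'xyz': array([-93.9,  -0. ,  -2.9]), 'F': array([-4.6,  1.1, 16.3])}
```

```bash
python3 - <<'E'
from fit import *
for x in (-85,-75,-65):
    print(x,robot.move_linear(W(x,0,-4),.03,threshold=30),dockpos())
cv2.imwrite("pics/s3.png",cv2.resize(robot.grab_frame("side")[185:285,285:395,::-1],None,fx=6,fy=6,interpolation=cv2.INTER_CUBIC))
E
```

```text
-85 False {'t': 8.99, 'xyz': array([-84.9,  -0.3,  -3.1]), 'F': array([-7.3,  0.5, 28.1])}
-75 False {'t': 9.47, 'xyz': array([-74.8,  -0.3,  -3. ]), 'F': array([-6.3, -0.2, 28.2])}
-65 False {'t': 9.96, 'xyz': array([-64.8,  -0.4,  -3. ]), 'F': array([-7.2, -0.8, 28.8])}
```

View pics/s3.png

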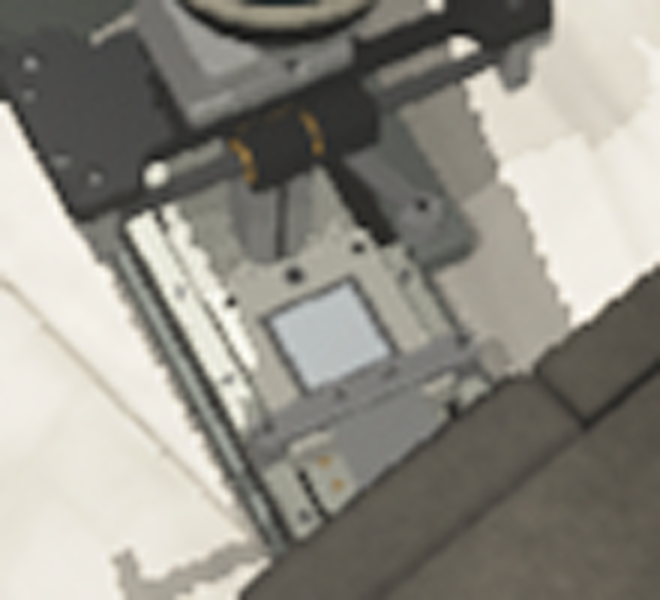

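The nose is under the bridge: the holes have moved to (294,275) along with the finger, about 30 mm. Now I'll slide it home.

```bash
python3 - <<'E'
from fit import *
for x in (-50,-38,-30,-24,-20,-16,-12):
    hit=robot.move_linear(W(x,0,-4),.03,threshold=22); d=dockpos(); print(x,hit,d)
    if hit or d['F'][0]<-32: break
cv2.imwrite("pics/s4.png",cv2.resize(robot.grab_frame("side")[185:285,285:395,::-1],None,fx=6,fy=6,interpolation=cv2.INTER_CUBIC))
E
```

```text
-50 False {'t': 10.66, 'xyz': array([-50.7,  -0.4,  -3. ]), 'F': array([-13.4,   0.2,  35.9])}
-38 False {'t': 11.21, 'xyz': array([-38.9,  -0.6,  -2.9]), 'F': array([-13.9,   0.3,  36. ])}
-30 False {'t': 11.62, 'xyz': array([-30.6,  -0.6,  -2.9]), 'F': array([-13.1,   0.3,  35.2])}
-24 False {'t': 11.97, 'xyz': array([-24.9,  -0.6,  -2.9]), 'F': array([-13.4,  -0. ,  35.6])}
-20 True {'t': 12.18, 'xyz': array([-25. ,  -0.6,  -2.7]), 'F': array([-11.1,   1.9,  24.8])}
```

View pics/s4.png

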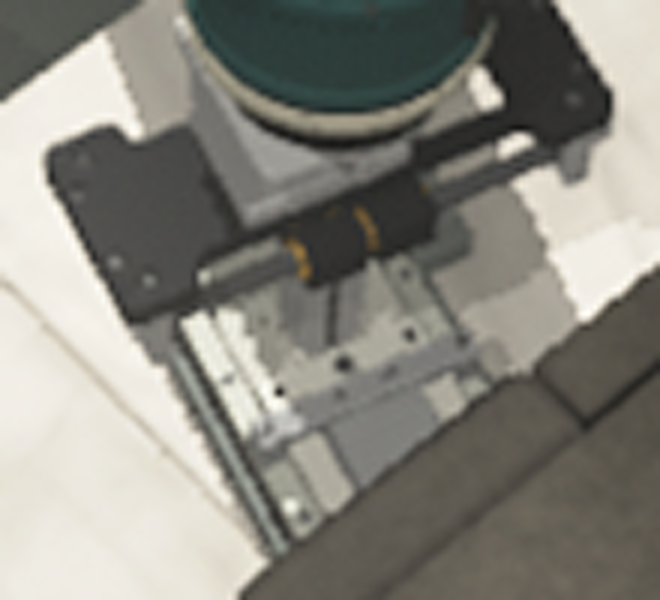

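The sequence stopped at finger x -25 with the holes at (279,391), (344,364) and (409,335), close behind the bridge. I'll check the position and press once more.

```bash
python3 - <<'E'
from fit import *
def hole(uv):
    return least_squares(lambda q:proj("side",world(p,[[q[0],q[1],38]]))[0]-pix("side",uv),[0,0],x_scale=10).x.round(1)
print([hole(u) for u in((279,391),(344,364),(409,335))])
print(robot.move_linear(W(-18,0,-4),.015,threshold=28),dockpos())
E
```

```text
[array([ -4.5, -26.6]), array([-4. , -1.3]), array([-4.1, 24.7])]
True {'t': 12.52, 'xyz': array([-25.1,  -0.6,  -2.6]), 'F': array([-7.7,  0.6, 18.6])}
```

It is hard against the stop, having travelled 69 mm as expected. Next I'll lift off, check, then swing the keeper; the real tip sits 34.5 mm above nominal.

```bash
python3 - <<'E'
from fit import *
robot.move_linear(W(-25,0,5),.03); robot.move_linear(W(-25,0,45),.15)
a=.63; n=np.array([np.cos(a),-np.sin(a)]); Rk=R(D-a+np.pi)
post=lambda t: np.array([-52,56])-44*np.array([np.cos(t),np.sin(t)])
q=post(.3)-n*27
robot.move_ptp(W(*q,45),Rk); 
print('down',robot.move_linear(W(*q,3),.08,threshold=6),dockpos())
q=post(.3)-n*14
print(robot.move_linear(W(*q,3),.06,threshold=10),dockpos())
for t in np.arange(.4,1.58,.13):
    h=robot.move_linear(W(*(post(t)-n*12.5),3),.05,threshold=12); d=dockpos(); print(round(t,2),h,d['xyz'],d['F'],d['t'])
    if h: break
cv2.imwrite("pics/s5.png",cv2.resize(robot.grab_frame("side")[185:285,285:395,::-1],None,fx=6,fy=6,interpolation=cv2.INTER_CUBIC))
E
```

```text
down False {'t': 14.72, 'xyz': array([-115.7,   58.7,    3.1]), 'F': array([ 0.4, -0.1, -0.4])}
True {'t': 15.01, 'xyz': array([-105.5,   50.5,    3.1]), 'F': array([ 0.3,  0. , -0.9])}
0.4 False [-102.1   45.8    3.1] [-0.1  0.2  0.9] 15.29
0.53 False [-99.8  40.8   3.1] [ 0.9 -0.1  0.2] 15.56
0.66 False [-96.7  36.    3. ] [-0.7  0.1  0.3] 15.82
0.79 False [-92.8  31.8   3. ] [-1.   0.4 -0.3] 16.09
0.92 False [-88.5  28.1   3. ] [ 0.  -0.5 -0.3] 16.36
1.05 False [-83.7  25.    3. ] [-0.2  0.1  0.5] 16.62
1.18 False [-78.5  22.5   3. ] [ 0.3  0.7 -0.1] 16.89
1.31 False [-73.1  20.8   3. ] [-0.2 -0.  -0.3] 17.16
1.44 False [-67.5  19.7   3. ] [ 0.3 -0.5 -1. ] 17.43
1.57 True [-64.8  20.3   2.1] [-4.9  2.6  4.8] 17.63
```

View pics/s5.png

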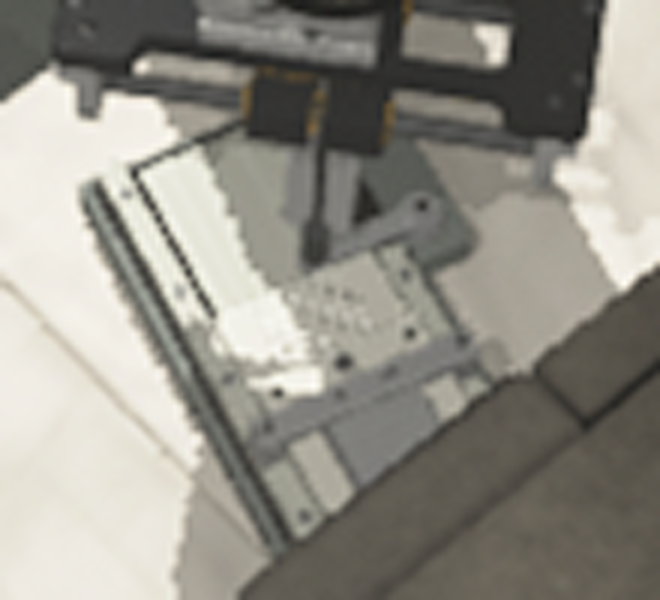

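The keeper arm lies across behind the tail, its post at about (316,245), and the finger stopped hard. I'll press once more to confirm the stop, retreat, and check in numbers.

```bash
python3 - <<'E'
from fit import *
d=dockpos()['xyz']
print(robot.move_linear(W(d[0]+7,d[1],3),.03,threshold=20),dockpos())
for t in (1.3,1.4,1.47,1.571):
    P=[-52-44*np.cos(t),56-44*np.sin(t)]
    print(t,[((proj("side",world(p,[(*P,z)]))[0]+.5-[285,185])*6-.5).round().tolist() for z in(30,50)])
print("pivot",((proj("side",world(p,[(-52,56,30)]))[0]+.5-[285,185])*6-.5).round())
E
```

```text
True {'t': 17.92, 'xyz': array([-64.8,  20.6,   1.4]), 'F': array([-5.7, -0.1,  1.7])}
1.3 [[304.0, 227.0], [306.0, 199.0]]
1.4 [[307.0, 237.0], [309.0, 210.0]]
1.47 [[310.0, 244.0], [311.0, 217.0]]
1.571 [[315.0, 254.0], [317.0, 227.0]]
pivot [423. 208.]
```

The post base and the hard stop match 1.57 rad. Now I'll retreat and verify the cartridge numerically by template matching.

```bash
python3 - <<'E'
from fit import *
d=dockpos()['xyz']
robot.move_linear(W(d[0]-20,d[1]+8,4),.1); robot.move_linear(W(d[0]-20,d[1]+8,80),.15)
robot.move_ptp([.35,.38,.25],R(D-.63+np.pi)); robot.pause(.5)
im=robot.grab_frame("side")[:,:,::-1]; cv2.imwrite("pics/side6.png",im)
g=cv2.imread("pics/s5.png"); h=cv2.resize(im[185:285,285:395],None,fx=6,fy=6,interpolation=cv2.INTER_CUBIC)
for nm,(u,v),r in [("hole mid",(344,364),14),("hole R",(279,391),14),("hole L",(409,335),14),("post base",(317,250),22),("pivot",(424,205),20)]:
    t=g[v-r:v+r,u-r:u+r]; m=cv2.matchTemplate(h[v-50:v+50,u-50:u+50],t,cv2.TM_CCOEFF_NORMED); _,s,_,l=cv2.minMaxLoc(m)
    print(nm,"shift px",l[0]+r-50,l[1]+r-50,round(s,2))
print(dockpos())
E
```

```text
hole mid shift px 3 1 0.87
hole R shift px -8 36 0.76
hole L shift px 0 0 1.0
post base shift px 1 0 0.94
pivot shift px 0 0 0.9
{'t': 20.99, 'xyz': array([-154.9,  394.7,  231. ]), 'F': array([-0.6,  0.4,  1.6])}
```

```bash
python3 -c "
from rig import robot
print(robot.sign_off())"
```

```text
the job is handed in; nothing more can be done
None
```

I pushed the cartridge under the leaf spring to a hard stop, swung the keeper across behind it to about 1.57 rad, withdrew the hand and handed the job in at about 21 s; leaf force and bystander positions were not measured, and no verdict came back.

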